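Release and push out the dust collector's filter slide with a pin punch

ROBOT

A 7-joint arm with a two-finger parallel gripper is mounted at the origin on the work surface. World frame = base frame: x ahead of the robot, y to its left, z up, the work surface at z = 0. Lengths are in m, angles in rad, forces in N, time in s.
With the tool pointing down it reaches from about 0.4 to 0.875 m from the base axis. Payload 19.3 kg.
Tool frame: the origin (TCP) lies at the very end of the fingers, on their centre line; the grasp point (between the pads) lies 19 mm behind it; z points along the fingers, y is the line along which they close (so a half turn about z gives the same grasp; the last joint's range is limited). The gripper opens to 85 mm and grips with 20 to 120 N. Pads are 22 mm wide; open, the fingers measure 114 mm over their backs; the gripper's body (76 mm by 85 mm) begins 54 mm behind the grasp point. The pads swing forward as they close: fully open they stand 13 mm farther back than shut.
Start: joints at [1.109, 0.521, -0.036, 1.599, 0.021, 1.021, -0.113], TCP at [0.239, -0.578, 0.231] pointing down, gripper open.
Joint ranges: [-2.91, 2.91], [-0.3, 2.13], [-1.5, 1.42], [0.17, 2.43], [-1.26, 4.41], [0.16, 1.93], [-2.52, 2.52]. Speed limits (rad/s): [1.89, 1.89, 2.39, 2.39, 3.01, 3.01, 3.01].

INTERFACE

Orientations are given as [roll, pitch, yaw] about the fixed x, y, z axes, in that order (R = Rz(yaw) Ry(pitch) Rx(roll)).
In Python, from workcell import monitor, optics, job_done gives the robot as it stands.
- The arm moves only by the shell command python3 -m handwheel 'ROWS' [FORCE]. ROWS is JSON, a list of rows, each an object of numbers: "dx", "dy", "dz": the shift along the tool's x, y, z in cm; "wx", "wy", "wz": the turn, a rotation vector about the tool's x, y, z in rad; "claw": the opening in per cent of the stroke, from 0 (shut) to 100 (fully open). A call has 1 to 8 rows; each row shifts and turns the commanded pose from where the row before left it, along the tool's axes as they then stand; what a row does not reach is not made up. A row lasts 1/8 s, in which the tool goes at most 62.5 mm and 10.7 degrees, less where a joint would pass 70% of its speed; a pose out of reach is approached as far as the arm can. A call with a gripper value outside its range is refused whole. The fingers move at their own pace and stop on an object; FORCE is the grip in N (left out, the last holds). Time passes only in rows, so rows that do not move let the fingers close. It gives the time, the measured TCP pose, the force, the opening and the grip force at its end, in the units of the state.
- monitor.observe(): the state, without advancing time (a new reading comes with each control period).
- optics.grab_frame(name): name is "scene" or "top"; returns a dict with "frame" (384x512x3 uint8, blue, green, red), "fovy" (degrees; the focal length in pixels is half the picture's height over the tangent of half this angle, whatever the lens; pixels are square), "cx", "cy" (the principal point, pixels), "R" (3x3) and "t" (3): a world point X has camera coordinates R X + t. Camera axes: x right, y down, z forward; pixel columns grow to the right and rows downward; lengths in m; the calibration is good to about 2 mm. A picture is of the moment at which its call begins. There is no depth.
- job_done(): hands the job in; it is judged then, once.
Trained networks look in the newest picture that a camera, given by its name, has taken for a name from the list of things; names that differ only in an ending like _2 or _b are one class to them, and where a whole thing is asked for, a point or a joint stands for the part that bears it (a point fixed in the world has none). Each returns a list of dicts, best first, with "p" (0 to 1); they miss things now and then, are a little off and sometimes report something else, mostly with a low value. They report only what shows in the picture. A call takes as long as a camera call. They do not tell look-alikes from the thing itself.
- optics.masks_of(name, camera): "region" (384x512 bool, what is visible of it) and "rect" ([left, top, width, height] in pixels, round what is visible of it).
The state is a dict: "clock": time; "qpos": joint angles; "qd": joint speeds; "joint_efforts": joint torques, N m; "position": TCP position; "tool_rot": TCP orientation; "force": force on the tool from outside, world axes, zero at the start; "moment": the same for the moment, N m; "grip_width": finger opening in m; "finger_force": force on a finger pad.
Only numpy, scipy, OpenCV 4.12 (cv2) and the standard library are available. Lean on these libraries where they do the work, as an engineer would, in place of code of your own. Each camera call takes 0.05 s, during which the arm holds its last target. There are 200 camera calls.

TASK

The dust collector's filter needs cleaning: take the pin punch from the tool rack, press down the recessed latch button in the filter slide with its nose, and keeping the button down push the slide all the way out to its stop, where it locks. Go by feel and never lean hard on the thin latch parts. Then stand the punch back in the hole it came from and leave everything else where it is.

Things in the scene. Friction and masses are not known exactly. Their poses are not given: they have to be found in the camera images.
- pin_punch: Pin punch, steel, standing nose down in a hole of the tool rack: a hexagonal body 14 mm across flats and 60 mm long above a slender round nose 6 mm in diameter and 30 mm long with a domed tip; about 92 mm long, 85 g. Origin at the tip of the nose, z along the body to the head; x is square to one pair of flats (others every 60 degrees). In the rack its shoulder (30 mm above the tip) rests on the rack's top plate and the body stands clear above it.
- tool_rack: Fixed steel rack, 200 x 70 x 50 mm, for punches and chisels: an 8 mm top plate, its upper face 50 mm above the bench, open underneath. Origin under its centre; x runs along the row of four countersunk holes, 9 mm in diameter, at x = -69, -23, 23 and 69 mm, y = 0. The pin punch starts in one of the three holes at -69, -23 and 23 mm.
- collector: Bench dust collector, fixed: green sheet steel box 200 (x) x 300 (y) x 100 (z) mm on rubber feet, blower and motor (to 125 mm high) on its +x side. Origin under the box's centre on the bench. On its open top lies the filter slide, a flat aluminium frame that goes out to the collector's +y; on the slide stands a dark latch block, 40 x 36 mm.
- latch_nominal (a point): Point fixed to the collector (at 0, 55, 110 mm in its frame): where, with the slide home, the mouth of the vertical hole in the latch block should be, at the block's top. The slide's runners are shimmed by hand: the real mouth lies up to 2.5 mm off in x and y and up to 4 mm higher or lower. Hole 7.6 mm in diameter, its 45 degree countersink 3 mm deep (13.6 mm wide at the top).
- button_nominal (a point): Point fixed to the collector, 7 mm under the one above: where, with the slide home, the head of the sprung latch button should be (off by as much as the mouth), a flat brass disc 6.8 mm wide down in the hole, carried by the slide. It takes about 3.5 N to start and 1 N more per mm; the latch lets go only near the bottom, 5.8 mm down (9.3 N); at 6.3 mm (9.8 N) it is hard on the bottom.
- filter_slide (a joint): Travel of the filter slide along the collector's +y, latch block, hole and button with it: 0 home, 0.060 m out at its stop. Drags with about 3 N; the nose pushes it by the hole's wall. Two catches block it unless the button is down: one at home, one from 42 to 54 mm, behind which the button springs up and locks it out. Thin parts: over 25 N from the punch bends them.
- centre_punch: Another tool in the rack, not to be used: round body 18 mm in diameter, 46 mm long, with a conical nose; origin on its axis at rack depth of the pin punch's tip.
- cape_chisel: Another tool in the rack, not to be used: flat body 24 x 11 mm, 68 mm long, narrow blade; origin on its axis, at rack depth of the pin punch's tip.
- marker_tin: Tin can with red markers, 74 mm wide, 150 mm high; origin under its centre. Bystander.
- tape_measure: Tape measure, 66 x 36 x 64 mm; origin under its centre. Bystander.
- tube_offcut: Offcut of square steel tube, 40 x 40 x 140 mm, lying along its x; origin under its centre. Bystander.
- battery_pack: Cordless tool battery, 115 x 72 x 59 mm; origin under its centre. Bystander.
- steel_slug: Round steel slug, 52 mm in diameter, 55 mm high; origin under its centre. Bystander.
Not all that is in view belongs to the job. What is shaped like the pin_punch but purple or yellow is not meant.

How it is judged:
By the outcome, as a careful person would: the job done as asked, in the order asked, and still so for the second after the job is handed in, with the robot touching nothing.
It also fails if it takes over 72 s, if anything falls off the work surface, if the arm or the gripper's body presses on something with over 40 N, if the wrist force passes 120 N, or if a joint passes its speed limit or range.

## Working session

There is one attempt and no reset: what is moved stays moved. The work goes in short steps, Python scripts to look and compute and a shell command to move; the robot and the scene stay as the last step left them, time stands still between calls to the robot, and variables do not carry over. Pictures are saved under pics/ and viewed, at most 10 in all, crops included, and the job is handed in when it is done.

```bash
mkdir -p pics; cat > h.py <<'E'
import numpy as np, cv2
from workcell import monitor, optics
def proj(f,X):
    F=f["frame"].shape[0]/2/np.tan(np.radians(f["fovy"])/2)
    c=np.asarray(f["R"])@np.asarray(X,float)+np.asarray(f["t"])
    return np.array([f["cx"]+F*c[0]/c[2], f["cy"]+F*c[1]/c[2]])
def back(f,uv,z):
    F=f["frame"].shape[0]/2/np.tan(np.radians(f["fovy"])/2)
    R=np.asarray(f["R"]);t=np.asarray(f["t"])
    d=R.T@np.array([(uv[0]-f["cx"])/F,(uv[1]-f["cy"])/F,1]);o=-R.T@t
    return o+d*(z-o[2])/d[2]
E
python3 - <<'E'
from h import *
s=monitor.observe();print({k:np.round(v,4) for k,v in s.items()})
for n in("scene","top"):
    f=optics.grab_frame(n)
    cv2.imwrite(f"pics/{n}0.png",f["frame"])
    print(n,f["fovy"],f["cx"],f["cy"],-np.array(f["R"]).T@f["t"],np.round(f["R"],3).tolist())
    for o in("pin_punch","tool_rack","collector","filter_slide","latch_nominal","centre_punch","cape_chisel"):
        for m in optics.masks_of(o,n)[:3]: print(o,round(m["p"],2),m["rect"],int(m["region"].sum()))
E
```

```text
{'clock': np.float64(0.0), 'qpos': array([ 1.1088,  0.522 , -0.0363,  1.6   ,  0.0212,  1.0211, -0.1128]), 'qd': array([ 0.0009,  0.0017, -0.0019, -0.    , -0.0011,  0.0005,  0.0004]), 'joint_efforts': array([ 9.00000e-04, -9.27113e+01,  1.97890e+00, -3.69939e+01,
        1.76000e-02,  8.00000e-03, -0.00000e+00]), 'position': array([ 0.2385, -0.5773,  0.2307]), 'tool_rot': array([-3.1405e+00,  1.0000e-04,  3.9180e-01]), 'force': array([-0.2163,  0.1043, -0.1727]), 'moment': array([ 0.01  ,  0.0636, -0.0081]), 'finger_force': np.float64(0.0), 'grip_width': np.float64(0.0855)}
scene 56.90701967231518 258.97157690292414 193.49284508579447 [ 1.21528183 -0.39104756  0.73958261] [[0.533, 0.846, -0.019], [0.529, -0.351, -0.773], [-0.66, 0.402, -0.634]]
pin_punch 0.61 [209.2, 196.3, -0.4, 23.0] 117
pin_punch 0.59 [144.4, 240.3, 5.5, 19.6] 100
pin_punch 0.43 [168.6, 206.9, 9.4, 20.2] 113
tool_rack 0.56 [154.7, 213.2, 60.9, 53.2] 1663
collector 0.83 [233.3, 150.7, 129.6, 98.8] 6075
filter_slide 0.66 [256.0, 156.1, 82.8, 52.9] 2131
filter_slide 0.51 [67.9, 234.8, 18.3, 26.9] 317
latch_nominal 0.83 [230.1, 153.5, 134.0, 95.2] 6221
cape_chisel 0.6 [158.5, 197.1, 11.1, 21.4] 150
top 49.823363429572254 270.21349847491757 191.63483230501433 [0.36448031 0.03292898 1.55070144] [[0.019, -1.0, 0.002], [-0.993, -0.02, -0.118], [0.118, 0.0, -0.993]]
tool_rack 0.94 [322.5, 176.5, 29.9, 55.7] 905
collector 0.84 [196.7, 128.9, 104.7, 97.4] 3069
filter_slide 0.57 [197.0, 165.9, 80.8, 48.7] 2540
latch_nominal 0.8 [196.4, 126.9, 101.0, 96.7] 3342
cape_chisel 0.5 [339.2, 214.5, 10.6, 8.7] 48
```

```bash
python3 - <<'E'
import cv2,numpy as np
a=cv2.imread("pics/scene0.png")[130:290,120:380];b=cv2.imread("pics/top0.png")[110:250,180:370]
a=cv2.resize(a,None,fx=3,fy=3,interpolation=3);b=cv2.resize(b,None,fx=4,fy=4,interpolation=3)
cv2.imwrite("pics/a.png",a);cv2.imwrite("pics/b.png",b)
E
```

```text
(no output)
```

View pics/a.png

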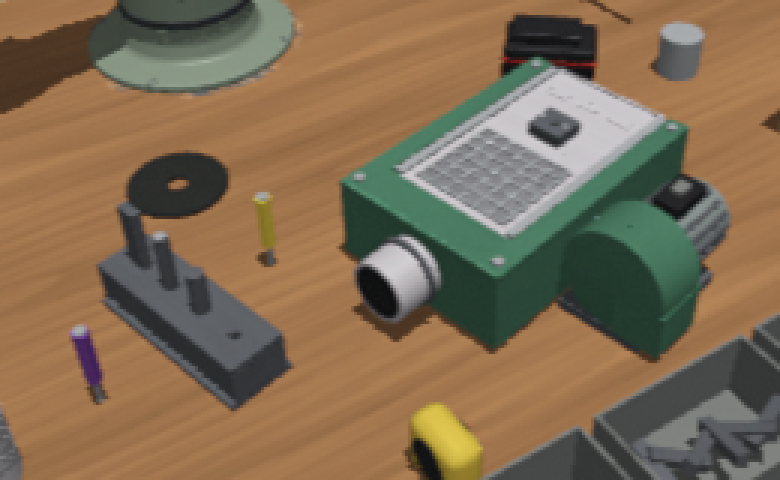

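View pics/b.png

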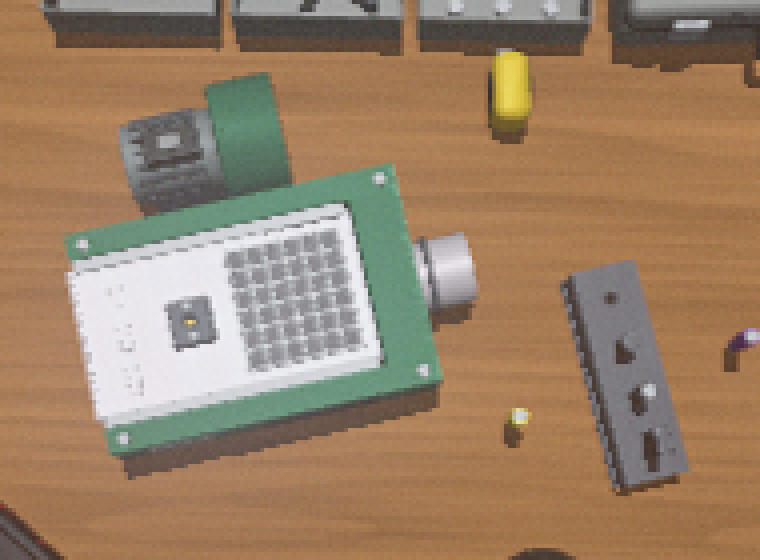

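View pics/top0.png

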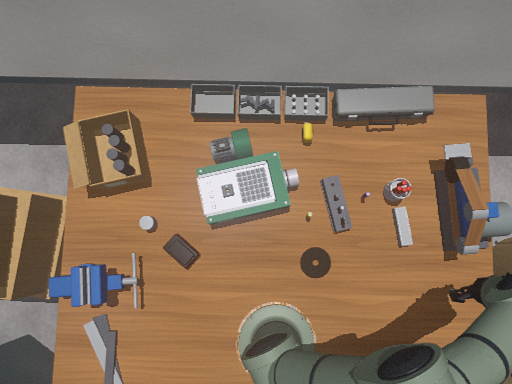

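The middle tool (a.png 162,240; b.png 645,392) is the tall, slim one with a bright head, so it is the pin punch. The flat chisel is at the near end, then the punch, the short centre punch and an empty hole at the far end. The collector's +y points left in the top view, and the brass dot (b.png 190,322) marks the button. I'll zoom in for accurate points.

```bash
python3 - <<'E'
import cv2,numpy as np
a=cv2.imread("pics/scene0.png");b=cv2.imread("pics/top0.png")
def c(i,x,y,w,h,s): return cv2.resize(i[y:y+h,x:x+w],None,fx=s,fy=s,interpolation=cv2.INTER_CUBIC)
P=np.zeros((600,800,3),np.uint8)
P[:400,:400]=c(a,150,193,80,80,5)[:400,:400]   # rack scene
P[:400,400:720]=c(b,315,170,40,50,8)[:400,:320] # rack top
P[400:,:280]=c(a,285,155,35,25,8)       # latch scene
P[400:,400:680]=c(b,212,177,35,25,8)     # latch top
cv2.imwrite("pics/c.png",P)
E
```

```text
(no output)
```

View pics/c.png

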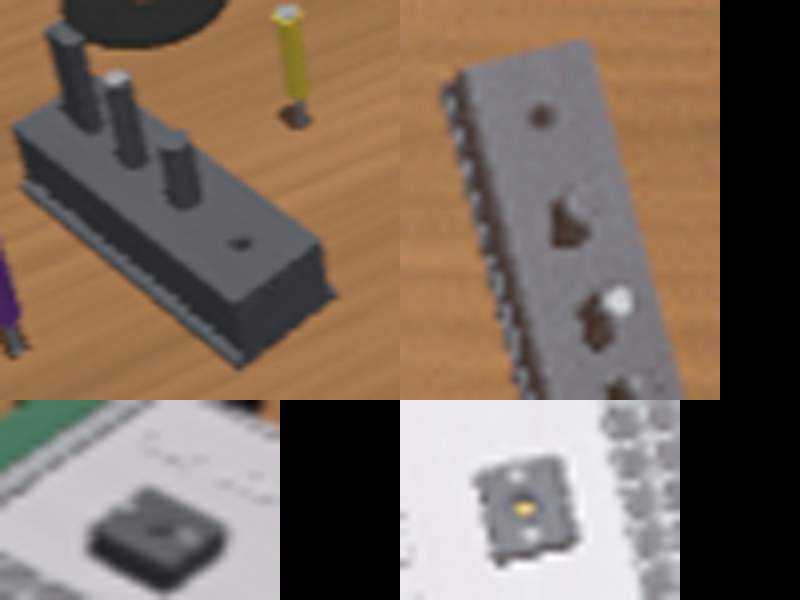

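```bash
cat > fit.py <<'E'
from h import *
from scipy.optimize import least_squares
S=optics.grab_frame("scene");T=optics.grab_frame("top")
u=lambda x,y,s,ox,oy: np.array([(x+.5)/s-.5+ox,(y+.5)/s-.5+oy])
rs=lambda x,y:u(x,y,5,150,193); rt=lambda x,y:u(x,y,8,315,170)
a=lambda x,y:u(x,y,3,120,130); b=lambda x,y:u(x,y,4,180,110)
def tri(ps,pt):
    r=least_squares(lambda X:np.r_[proj(S,X)-ps,proj(T,X)-pt],[.6,0,.1]);return r.x,r.fun
def pose(o,x0):
    g=lambda p,l:np.array([p[0]+np.cos(p[2])*l[0]-np.sin(p[2])*l[1],p[1]+np.sin(p[2])*l[0]+np.cos(p[2])*l[1],l[2]])
    r=least_squares(lambda p:np.concatenate([proj(f,g(p,l))-q for f,q,l in o]),x0,loss="soft_l1");return r.x,r.fun.reshape(-1,2),g
print("head",tri(rs(118,78),rt(218,300)))
print("hole",tri(rs(240,244),rt(141,117)))
print("brass",tri(u(165,130,8,285,155),u(125,109,8,212,177)), back(T,u(125,109,8,212,177),.103),back(S,u(165,130,8,285,155),.11))
z=.05
# rack local x assumed toward far (empty) hole
o=[(S,rs(240,244),(.069,0,z)),(T,rt(141,117),(.069,0,z)),(S,rs(118,78),(-.023,0,.112)),(T,rt(218,300),(-.023,0,.112)),
 (S,rs(320,243),(.1,-.035,z)),(S,rs(236,305),(.1,-.035,z)),(S,rs(14,128),(-.1,-.035,z)),(T,rt(68,68),(.1,.035,z)),(T,rt(188,42),(.1,-.035,z))]
o[4]=(S,rs(320,243),(.1,.035,z))
p,r,g=pose(o,[.5,-.2,.2]);print("rack",p,"\n",r.round(2).tolist(),"punch",g(p,(-.023,0,0)),g(p,(.023,0,0)))
z=.1
o=[(S,a(343,182),(-.1,-.15,z)),(S,a(497,265),(.1,-.15,z)),(S,a(687,127),(.1,.15,z)),(S,a(540,62),(-.1,.15,z)),
 (T,b(67,235),(.1,.15,z)),(T,b(395,165),(.1,-.15,z)),(T,b(440,380),(-.1,-.15,z)),(T,b(113,452),(-.1,.15,z))]
p,r,g=pose(o,[.6,0.1,.2]);print("coll",p,"\n",r.round(2).tolist(),"latch",g(p,(0,.055,.11)))
E
python3 fit.py
```

```text
head (array([ 0.48607582, -0.2174296 ,  0.11112196]), array([-0.0523587 ,  0.00245959, -0.06504347, -0.02369331]))
hole (array([ 0.57442655, -0.1945398 ,  0.0475948 ]), array([ 0.22817529, -0.01330562,  0.29361055,  0.12252289]))
brass (array([0.53917849, 0.18641991, 0.10451198]), array([-0.39324396,  0.04511688, -0.37204144, -0.26949677])) [0.53842971 0.18523816 0.103     ] [0.54549561 0.18255925 0.11      ]
rack [ 0.50826033 -0.21105237  0.2416449 ] 
 [[0.24, -0.44], [0.39, -0.19], [0.18, -0.39], [-0.27, -0.01], [1.93, -1.51], [-2.16, 0.89], [-1.27, -0.34], [-1.75, -0.15], [1.76, -1.04]] punch [ 0.48592858 -0.21655627  0.        ] [ 0.53059208 -0.20554847  0.        ]
coll [0.55385897 0.13062996 0.23646793] 
 [[-1.17, -0.88], [-0.16, 4.38], [1.19, 0.21], [-0.9, -1.9], [-0.64, -0.34], [-0.31, -0.63], [0.79, 0.06], [-1.02, 0.43]] latch [0.5409741  0.18409939 0.11      ]
```

```bash
cat >> h.py <<'E'
from scipy.spatial.transform import Rotation as Ro
def to(x=None,y=None,z=None,yaw=None):
    s=monitor.observe();p=np.array(s["position"]);R=Ro.from_euler("xyz",s["tool_rot"])
    t=np.array([c if v is None else v for v,c in zip((x,y,z),p)])
    if yaw is None: yaw=s["tool_rot"][2]
    G=Ro.from_euler("xyz",[np.pi,0,yaw])
    print("t",round(s["clock"],2),"pos",p.round(4),"rot",np.round(s["tool_rot"],4),"F",np.round(s["force"],2),"w",round(s["grip_width"],4))
    print("cm in goal axes",(G.inv().apply(t-p)*100).round(3),"rotvec",(R.inv()*G).as_rotvec().round(4))
E
python3 -m handwheel '[{"wz":0.152,"claw":60},{"dx":4,"dy":-3.55},{"dx":4,"dy":-3.55},{"dx":4,"dy":-3.55},{"dx":4,"dy":-3.55},{"dx":4,"dy":-3.55},{"dx":4,"dy":-3.55},{"dx":4,"dy":-3.55}]' 100
python3 -c "
from h import *
to(.486,-.217,.18,.24)"
```

```text
t 0.9 pos [ 0.2386 -0.5777  0.2313] rot [-3.1416  0.      0.3917] F [-0.89 -0.06 -0.01] w 0.0854
cm in goal axes [ 32.602 -29.152   5.129] rotvec [-0.      0.      0.1517]schema error: expected keys dx, dy, dz, wx, wy, wz, claw
```

```bash

python3 -m handwheel '[{"dx":0,"dy":0,"dz":0,"wx":0,"wy":0,"wz":0.152,"claw":60},{"dx":4,"dy":-3.55,"dz":0,"wx":0,"wy":0,"wz":0,"claw":60},{"dx":4,"dy":-3.55,"dz":0,"wx":0,"wy":0,"wz":0,"claw":60},{"dx":4,"dy":-3.55,"dz":0,"wx":0,"wy":0,"wz":0,"claw":60},{"dx":4,"dy":-3.55,"dz":0,"wx":0,"wy":0,"wz":0,"claw":60},{"dx":4,"dy":-3.55,"dz":0,"wx":0,"wy":0,"wz":0,"claw":60},{"dx":4,"dy":-3.55,"dz":0,"wx":0,"wy":0,"wz":0,"claw":60},{"dx":4,"dy":-3.55,"dz":0,"wx":0,"wy":0,"wz":0,"claw":60}]' 100
python3 -c "
from h import *
to(.486,-.217,.18,.24)"
```

```text
clock: 1.9
position: [0.4525, -0.2683, 0.2315]
tool_rot: [3.141, -0.0, 0.24]
force: [0.6, -0.4, 0.6]
grip_width: 0.0511
finger_force: 0.0
t 1.9 pos [ 0.4525 -0.2683  0.2315] rot [ 3.1412e+00 -3.0000e-04  2.3970e-01] F [ 0.64 -0.4   0.61] w 0.0511
cm in goal axes [ 4.477 -4.187  5.152] rotvec [ 0.0004 -0.0003 -0.0003]
```

```bash

python3 -m handwheel '[{"dx":4.45,"dy":-4.2,"dz":0,"wx":0,"wy":0,"wz":0,"claw":60},{"dx":0,"dy":0,"dz":5,"wx":0,"wy":0,"wz":0,"claw":60},{"dx":0,"dy":0,"dz":4,"wx":0,"wy":0,"wz":0,"claw":60},{"dx":0,"dy":0,"dz":0,"wx":0,"wy":0,"wz":0,"claw":60}]'
python3 -c "
from h import *
to(.486,-.217,.063,.24)
f=optics.grab_frame('scene');s=monitor.observe()
uv=proj(f,s['position']);print(uv)
x,y=int(uv[0])-40,int(uv[1])-50
c=f['frame'][y:y+90,x:x+90];cv2.imwrite('pics/d.png',cv2.resize(c,None,fx=6,fy=6,interpolation=2));print(x,y)
"
```

```text
clock: 2.4
position: [0.4836, -0.2178, 0.1395]
tool_rot: [-3.139, 0.004, 0.24]
force: [0.1, -0.1, 1.2]
grip_width: 0.0514
finger_force: 0.0
t 2.4 pos [ 0.4836 -0.2178  0.1395] rot [-3.1391  0.0036  0.2401] F [ 0.13 -0.11  1.2 ] w 0.0514
cm in goal axes [ 0.252 -0.021  7.65 ] rotvec [-0.0024  0.0036  0.0001]
[170.63417895 199.43577862]
130 149
```

View pics/d.png

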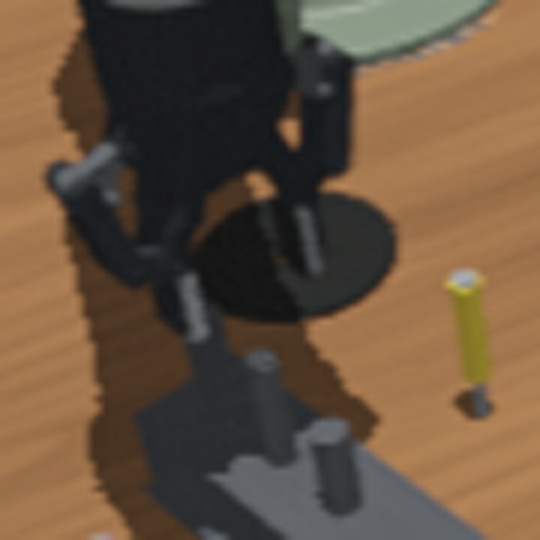

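The fingers straddle the punch head (at 262,355), and the midpoint agrees with the projection. I'll descend and grip.

```bash

python3 -m handwheel '[{"dx":0.25,"dy":0,"dz":2,"wx":-0.002,"wy":0.003,"wz":0,"claw":60},{"dx":0,"dy":0,"dz":3,"wx":0,"wy":0,"wz":0,"claw":60},{"dx":0,"dy":0,"dz":2.6,"wx":0,"wy":0,"wz":0,"claw":60},{"dx":0,"dy":0,"dz":0,"wx":0,"wy":0,"wz":0,"claw":60}]'
python3 -c "
from h import *
to(.486,-.217,.063,.24)"
```

```text
clock: 2.95
position: [0.4877, -0.2181, 0.0658]
tool_rot: [3.14, -0.003, 0.24]
force: [-0.1, 0.1, 1.0]
grip_width: 0.0514
finger_force: 0.0
t 2.95 pos [ 0.4877 -0.2181  0.0658] rot [ 3.1398e+00 -2.7000e-03  2.3950e-01] F [-0.15  0.11  1.02] w 0.0514
cm in goal axes [-0.135 -0.142  0.284] rotvec [ 0.0018 -0.0027 -0.0005]
```

```bash

python3 -m handwheel '[{"dx":0,"dy":0,"dz":0,"wx":0,"wy":0,"wz":0,"claw":30},{"dx":0,"dy":0,"dz":0,"wx":0,"wy":0,"wz":0,"claw":0},{"dx":0,"dy":0,"dz":0,"wx":0,"wy":0,"wz":0,"claw":0},{"dx":0,"dy":0,"dz":0,"wx":0,"wy":0,"wz":0,"claw":0},{"dx":0,"dy":0,"dz":0,"wx":0,"wy":0,"wz":0,"claw":0}]' 100
python3 -c "
from h import *
to(.486,-.217,.063,.24)"
```

```text
clock: 3.58
position: [0.4881, -0.218, 0.0668]
tool_rot: [3.139, -0.005, 0.24]
force: [-2.4, 1.4, 14.5]
grip_width: 0.0129
finger_force: 97.2
t 3.58 pos [ 0.4881 -0.218   0.0668] rot [ 3.1387 -0.0045  0.2397] F [-2.43  1.36 14.52] w 0.0129
cm in goal axes [-0.185 -0.145  0.375] rotvec [ 0.0029 -0.0045 -0.0003]
```

```bash

python3 -m handwheel '[{"dx":0,"dy":0,"dz":-1,"wx":0,"wy":0,"wz":0,"claw":0},{"dx":0,"dy":0,"dz":-2,"wx":0,"wy":0,"wz":0,"claw":0},{"dx":0,"dy":0,"dz":-4,"wx":0,"wy":0,"wz":0,"claw":0},{"dx":0,"dy":0,"dz":-5,"wx":0,"wy":0,"wz":0,"claw":0},{"dx":0,"dy":0,"dz":-1.5,"wx":0,"wy":0,"wz":0,"claw":0},{"dx":0,"dy":0,"dz":0,"wx":0,"wy":0,"wz":0,"claw":0},{"dx":0,"dy":0,"dz":0,"wx":0,"wy":0,"wz":0,"claw":0}]'
python3 -c "
from h import *
to(.540,.185,.2,.22)"
```

```text
clock: 4.45
position: [0.4864, -0.2175, 0.1992]
tool_rot: [3.141, -0.002, 0.24]
force: [-0.1, -0.7, -1.9]
grip_width: 0.0126
finger_force: 97.5
t 4.45 pos [ 0.4864 -0.2175  0.1992] rot [ 3.1406e+00 -1.5000e-03  2.3990e-01] F [-0.06 -0.72 -1.88] w 0.0126
cm in goal axes [ 14.013 -38.11   -0.084] rotvec [ 0.001  -0.0015  0.0199]
```

```bash

python3 -m handwheel '[{"dx":1.8,"dy":-4.7,"dz":0,"wx":0,"wy":0,"wz":0,"claw":0},{"dx":1.8,"dy":-4.7,"dz":0,"wx":0,"wy":0,"wz":0,"claw":0},{"dx":1.8,"dy":-4.7,"dz":0,"wx":0,"wy":0,"wz":0,"claw":0},{"dx":1.8,"dy":-4.7,"dz":0,"wx":0,"wy":0,"wz":0,"claw":0},{"dx":1.8,"dy":-4.7,"dz":0,"wx":0,"wy":0,"wz":0,"claw":0},{"dx":1.8,"dy":-4.7,"dz":0,"wx":0,"wy":0,"wz":0,"claw":0},{"dx":1.8,"dy":-4.7,"dz":0,"wx":0,"wy":0,"wz":0,"claw":0},{"dx":1.8,"dy":-4.7,"dz":0,"wx":0,"wy":0,"wz":0,"claw":0}]'
python3 -m handwheel '[{"dx":0.3,"dy":-0.2,"dz":0,"wx":0,"wy":0,"wz":0,"claw":0},{"dx":0,"dy":0,"dz":2,"wx":0,"wy":0,"wz":0,"claw":0},{"dx":0,"dy":0,"dz":0,"wx":0,"wy":0,"wz":0,"claw":0},{"dx":0,"dy":0,"dz":0,"wx":0,"wy":0,"wz":0,"claw":0}]'
python3 -c "
from h import *
to(.540,.185,.172,.24)
s=monitor.observe();p=np.array(s['position'])
f=optics.grab_frame('scene');tip=proj(f,p-[0,0,.0468])
print('tip',tip,'hole',proj(f,[.540,.185,.11]))
x,y=int(tip[0])-30,int(tip[1])-40
A=cv2.resize(f['frame'][y:y+60,x:x+60],None,fx=10,fy=10,interpolation=2);print(x,y)
cv2.imwrite('pics/e.png',A)
"
```

```text
clock: 5.45
position: [0.5371, 0.1831, 0.1985]
tool_rot: [3.139, -0.001, 0.24]
force: [0.7, -1.3, -1.9]
grip_width: 0.0131
finger_force: 97.6
clock: 5.95
position: [0.5401, 0.1839, 0.1799]
tool_rot: [3.139, -0.002, 0.239]
force: [1.0, 0.9, -0.6]
grip_width: 0.0128
finger_force: 97.7
t 5.95 pos [0.5401 0.1839 0.1799] rot [ 3.1395e+00 -2.3000e-03  2.3920e-01] F [ 1.03  0.88 -0.57] w 0.0128
cm in goal axes [ 0.016 -0.109  0.791] rotvec [ 0.0021 -0.0023 -0.0008]
tip [304.91853773 163.51748813] hole [304.70426787 169.67212415]
274 123
```

View pics/e.png

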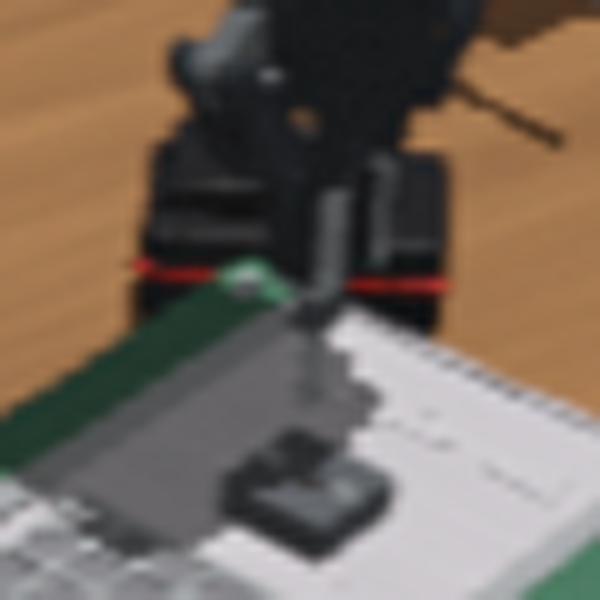

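The tip shows at (310,405), exactly where predicted, so the hand-eye match is good. Now I'll descend by feel.

```bash

python3 -m handwheel '[{"dx":0,"dy":-0.05,"dz":1.4,"wx":0,"wy":0,"wz":0,"claw":0},{"dx":0,"dy":0,"dz":0,"wx":0,"wy":0,"wz":0,"claw":0},{"dx":0,"dy":0,"dz":0,"wx":0,"wy":0,"wz":0,"claw":0}]'
python3 -m handwheel '[{"dx":0,"dy":0,"dz":0.2,"wx":0,"wy":0,"wz":0,"claw":0},{"dx":0,"dy":0,"dz":0,"wx":0,"wy":0,"wz":0,"claw":0}]'
python3 -m handwheel '[{"dx":0,"dy":0,"dz":0.2,"wx":0,"wy":0,"wz":0,"claw":0},{"dx":0,"dy":0,"dz":0,"wx":0,"wy":0,"wz":0,"claw":0}]'
```

```text
clock: 6.38
position: [0.54, 0.1848, 0.1659]
tool_rot: [3.14, -0.003, 0.24]
force: [0.0, -0.6, -1.2]
grip_width: 0.0128
finger_force: 97.7
clock: 6.62
position: [0.5401, 0.1848, 0.164]
tool_rot: [3.14, -0.003, 0.24]
force: [-0.7, -0.4, -1.6]
grip_width: 0.0128
finger_force: 97.7
clock: 6.88
position: [0.54, 0.1848, 0.1619]
tool_rot: [3.14, -0.003, 0.24]
force: [0.6, -0.0, -0.9]
grip_width: 0.0128
finger_force: 97.7
```

```bash

python3 -m handwheel '[{"dx":0,"dy":0,"dz":0.1,"wx":0,"wy":0,"wz":0,"claw":0},{"dx":0,"dy":0,"dz":0,"wx":0,"wy":0,"wz":0,"claw":0}]' | sed -n '1,2p;4p'
python3 -m handwheel '[{"dx":0,"dy":0,"dz":0.1,"wx":0,"wy":0,"wz":0,"claw":0},{"dx":0,"dy":0,"dz":0,"wx":0,"wy":0,"wz":0,"claw":0}]'| sed -n '1,2p;4p'
python3 -m handwheel '[{"dx":0,"dy":0,"dz":0.1,"wx":0,"wy":0,"wz":0,"claw":0},{"dx":0,"dy":0,"dz":0,"wx":0,"wy":0,"wz":0,"claw":0}]'| sed -n '1,2p;4p'
```

```text
clock: 7.12
position: [0.54, 0.1848, 0.1609]
force: [-0.1, -0.1, -0.7]
clock: 7.38
position: [0.54, 0.1848, 0.1599]
force: [0.1, -0.0, -1.3]
clock: 7.62
position: [0.54, 0.1848, 0.1589]
force: [0.2, -0.0, -1.0]
```

```bash

python3 -m handwheel '[{"dx":0,"dy":0,"dz":0.1,"wx":0,"wy":0,"wz":0,"claw":0},{"dx":0,"dy":0,"dz":0,"wx":0,"wy":0,"wz":0,"claw":0}]' | sed -n '1,2p;4p'
python3 -m handwheel '[{"dx":0,"dy":0,"dz":0.1,"wx":0,"wy":0,"wz":0,"claw":0},{"dx":0,"dy":0,"dz":0,"wx":0,"wy":0,"wz":0,"claw":0}]'| sed -n '1,2p;4p'
python3 -m handwheel '[{"dx":0,"dy":0,"dz":0.05,"wx":0,"wy":0,"wz":0,"claw":0},{"dx":0,"dy":0,"dz":0,"wx":0,"wy":0,"wz":0,"claw":0}]'| sed -n '1,2p;4p'
```

```text
clock: 7.88
position: [0.54, 0.1848, 0.1579]
force: [0.1, 0.2, -1.2]
clock: 8.12
position: [0.54, 0.1848, 0.1569]
force: [0.4, -0.1, -1.3]
clock: 8.38
position: [0.5401, 0.1848, 0.1565]
force: [-0.3, -0.2, -0.6]
```

```bash

python3 -m handwheel '[{"dx":0,"dy":0,"dz":0.1,"wx":0,"wy":0,"wz":0,"claw":0},{"dx":0,"dy":0,"dz":0,"wx":0,"wy":0,"wz":0,"claw":0}]' | sed -n '1,2p;4p'
python3 -m handwheel '[{"dx":0,"dy":0,"dz":0.1,"wx":0,"wy":0,"wz":0,"claw":0},{"dx":0,"dy":0,"dz":0,"wx":0,"wy":0,"wz":0,"claw":0}]'| sed -n '1,2p;4p'
python3 -m handwheel '[{"dx":0,"dy":0,"dz":0.05,"wx":0,"wy":0,"wz":0,"claw":0},{"dx":0,"dy":0,"dz":0,"wx":0,"wy":0,"wz":0,"claw":0}]'| sed -n '1,2p;4p'
```

```text
clock: 8.62
position: [0.5401, 0.1848, 0.1554]
force: [-0.5, 0.3, -0.3]
clock: 8.88
position: [0.5401, 0.1848, 0.1544]
force: [0.4, 0.3, -1.4]
clock: 9.12
position: [0.5401, 0.1848, 0.154]
force: [-0.2, 0.2, -0.3]
```

```bash

python3 -m handwheel '[{"dx":0,"dy":0,"dz":0.1,"wx":0,"wy":0,"wz":0,"claw":0},{"dx":0,"dy":0,"dz":0,"wx":0,"wy":0,"wz":0,"claw":0}]' | sed -n '1,2p;4p'
python3 -m handwheel '[{"dx":0,"dy":0,"dz":0.1,"wx":0,"wy":0,"wz":0,"claw":0},{"dx":0,"dy":0,"dz":0,"wx":0,"wy":0,"wz":0,"claw":0}]'| sed -n '1,2p;4p'
```

```text
clock: 9.38
position: [0.5401, 0.1848, 0.1529]
force: [-0.2, -0.6, -1.4]
clock: 9.62
position: [0.5401, 0.1848, 0.1519]
force: [-0.2, 0.4, -1.3]
```

```bash

python3 -m handwheel '[{"dx":0,"dy":0,"dz":0.1,"wx":0,"wy":0,"wz":0,"claw":0},{"dx":0,"dy":0,"dz":0,"wx":0,"wy":0,"wz":0,"claw":0}]' | sed -n '1,2p;4p'
python3 -m handwheel '[{"dx":0,"dy":0,"dz":0.05,"wx":0,"wy":0,"wz":0,"claw":0},{"dx":0,"dy":0,"dz":0,"wx":0,"wy":0,"wz":0,"claw":0}]'| sed -n '1,2p;4p'
python3 -m handwheel '[{"dx":0,"dy":0,"dz":0.05,"wx":0,"wy":0,"wz":0,"claw":0},{"dx":0,"dy":0,"dz":0,"wx":0,"wy":0,"wz":0,"claw":0}]'| sed -n '1,2p;4p'
```

```text
clock: 9.88
position: [0.5401, 0.1848, 0.1509]
force: [0.6, 0.0, -1.5]
clock: 10.12
position: [0.5402, 0.1848, 0.1505]
force: [1.1, 0.3, -0.1]
clock: 10.38
position: [0.5403, 0.1848, 0.15]
force: [1.1, -0.8, -1.0]
```

```bash

python3 -m handwheel '[{"dx":0,"dy":0,"dz":0.05,"wx":0,"wy":0,"wz":0,"claw":0},{"dx":0,"dy":0,"dz":0,"wx":0,"wy":0,"wz":0,"claw":0}]' | sed -n '1,2p;4p'
python3 -m handwheel '[{"dx":0,"dy":0,"dz":0.05,"wx":0,"wy":0,"wz":0,"claw":0},{"dx":0,"dy":0,"dz":0,"wx":0,"wy":0,"wz":0,"claw":0}]'| sed -n '1,2p;4p'
```

```text
clock: 10.62
position: [0.5403, 0.1848, 0.1495]
force: [1.3, -0.5, 0.2]
clock: 10.88
position: [0.5403, 0.1848, 0.149]
force: [3.1, -0.4, 0.5]
```

```bash

python3 -m handwheel '[{"dx":0.08,"dy":0.01,"dz":0,"wx":0,"wy":0,"wz":0,"claw":0},{"dx":0,"dy":0,"dz":0,"wx":0,"wy":0,"wz":0,"claw":0}]' | sed -n '1,2p;4p'
python3 -m handwheel '[{"dx":0,"dy":0,"dz":0.05,"wx":0,"wy":0,"wz":0,"claw":0},{"dx":0,"dy":0,"dz":0,"wx":0,"wy":0,"wz":0,"claw":0}]'| sed -n '1,2p;4p'
python3 -m handwheel '[{"dx":0,"dy":0,"dz":0.05,"wx":0,"wy":0,"wz":0,"claw":0},{"dx":0,"dy":0,"dz":0,"wx":0,"wy":0,"wz":0,"claw":0}]'| sed -n '1,2p;4p'
```

```text
clock: 11.12
position: [0.5407, 0.1849, 0.1489]
force: [1.1, -0.6, 0.1]
clock: 11.38
position: [0.5408, 0.1849, 0.1484]
force: [0.8, -0.8, 0.1]
clock: 11.62
position: [0.5409, 0.1849, 0.1479]
force: [-0.1, -0.6, 0.2]
```

```bash

python3 -m handwheel '[{"dx":0.01,"dy":0,"dz":0.05,"wx":0,"wy":0,"wz":0,"claw":0},{"dx":0,"dy":0,"dz":0,"wx":0,"wy":0,"wz":0,"claw":0}]' | sed -n '1,2p;4p'
python3 -m handwheel '[{"dx":0,"dy":0,"dz":0.05,"wx":0,"wy":0,"wz":0,"claw":0},{"dx":0,"dy":0,"dz":0,"wx":0,"wy":0,"wz":0,"claw":0}]'| sed -n '1,2p;4p'
python3 -m handwheel '[{"dx":0,"dy":0,"dz":0.05,"wx":0,"wy":0,"wz":0,"claw":0},{"dx":0,"dy":0,"dz":0,"wx":0,"wy":0,"wz":0,"claw":0}]'| sed -n '1,2p;4p'
```

```text
clock: 11.88
position: [0.541, 0.1849, 0.1476]
force: [0.2, -0.1, 1.2]
clock: 12.12
position: [0.541, 0.1849, 0.147]
force: [0.3, -0.3, 1.8]
clock: 12.38
position: [0.541, 0.185, 0.1465]
force: [-0.5, -0.2, 3.5]
```

```bash

python3 -m handwheel '[{"dx":0,"dy":0,"dz":0.1,"wx":0,"wy":0,"wz":0,"claw":0},{"dx":0,"dy":0,"dz":0,"wx":0,"wy":0,"wz":0,"claw":0}]' | sed -n '1,2p;4p'
python3 -m handwheel '[{"dx":0,"dy":0,"dz":0.1,"wx":0,"wy":0,"wz":0,"claw":0},{"dx":0,"dy":0,"dz":0,"wx":0,"wy":0,"wz":0,"claw":0}]'| sed -n '1,2p;4p'
python3 -m handwheel '[{"dx":0,"dy":0,"dz":0.1,"wx":0,"wy":0,"wz":0,"claw":0},{"dx":0,"dy":0,"dz":0,"wx":0,"wy":0,"wz":0,"claw":0}]'| sed -n '1,2p;4p'
```

```text
clock: 12.62
position: [0.5411, 0.1849, 0.1455]
force: [-0.7, -0.4, 4.4]
clock: 12.88
position: [0.5411, 0.1849, 0.1445]
force: [-0.8, 0.1, 5.0]
clock: 13.12
position: [0.5411, 0.185, 0.1435]
force: [0.3, -0.3, 4.9]
```

```bash

python3 -m handwheel '[{"dx":0,"dy":0,"dz":0.1,"wx":0,"wy":0,"wz":0,"claw":0},{"dx":0,"dy":0,"dz":0,"wx":0,"wy":0,"wz":0,"claw":0}]' | sed -n '1,2p;4p'
python3 -m handwheel '[{"dx":0,"dy":0,"dz":0.1,"wx":0,"wy":0,"wz":0,"claw":0},{"dx":0,"dy":0,"dz":0,"wx":0,"wy":0,"wz":0,"claw":0}]'| sed -n '1,2p;4p'
python3 -m handwheel '[{"dx":0,"dy":0,"dz":0.05,"wx":0,"wy":0,"wz":0,"claw":0},{"dx":0,"dy":0,"dz":0,"wx":0,"wy":0,"wz":0,"claw":0}]'| sed -n '1,2p;4p'
```

```text
clock: 13.38
position: [0.5411, 0.185, 0.1426]
force: [-0.1, 0.2, 7.0]
clock: 13.62
position: [0.5412, 0.185, 0.1417]
force: [-0.6, -1.3, 6.6]
clock: 13.88
position: [0.5411, 0.185, 0.1412]
force: [-0.9, -1.3, 8.9]
```

```bash

python3 -m handwheel '[{"dx":0,"dy":0,"dz":0.03,"wx":0,"wy":0,"wz":0,"claw":0},{"dx":0,"dy":0,"dz":0,"wx":0,"wy":0,"wz":0,"claw":0}]' | sed -n '1,2p;4p'
python3 -m handwheel '[{"dx":0,"dy":0,"dz":0.03,"wx":0,"wy":0,"wz":0,"claw":0},{"dx":0,"dy":0,"dz":0,"wx":0,"wy":0,"wz":0,"claw":0}]'| sed -n '1,2p;4p'
```

```text
clock: 14.12
position: [0.5412, 0.185, 0.141]
force: [-0.7, -1.2, 9.2]
clock: 14.38
position: [0.5412, 0.185, 0.1408]
force: [-2.1, -1.1, 9.8]
```

```bash

python3 -m handwheel '[{"dx":-0.02,"dy":0,"dz":0.03,"wx":0,"wy":0,"wz":0,"claw":0},{"dx":0,"dy":0,"dz":0,"wx":0,"wy":0,"wz":0,"claw":0}]' | sed -n '1,2p;4p'
python3 -m handwheel '[{"dx":0,"dy":0,"dz":0.03,"wx":0,"wy":0,"wz":0,"claw":0},{"dx":0,"dy":0,"dz":0,"wx":0,"wy":0,"wz":0,"claw":0}]'| sed -n '1,2p;4p'
```

```text
clock: 14.62
position: [0.5412, 0.185, 0.1407]
force: [-1.0, -1.0, 13.5]
clock: 14.88
position: [0.5413, 0.185, 0.1405]
force: [-1.8, -0.9, 15.8]
```

```bash

python3 -m handwheel '[{"dx":0,"dy":-0.1,"dz":-0.015,"wx":0,"wy":0,"wz":0,"claw":0},{"dx":0,"dy":0,"dz":0,"wx":0,"wy":0,"wz":0,"claw":0}]' | sed -n '1,2p;4p'
python3 -m handwheel '[{"dx":0,"dy":-0.1,"dz":0,"wx":0,"wy":0,"wz":0,"claw":0},{"dx":0,"dy":0,"dz":0,"wx":0,"wy":0,"wz":0,"claw":0}]'| sed -n '1,2p;4p'
```

```text
clock: 15.12
position: [0.5411, 0.1857, 0.1406]
force: [-1.6, -2.9, 15.1]
clock: 15.38
position: [0.5408, 0.1867, 0.1406]
force: [-1.5, -3.2, 14.4]
```

```bash

python3 -m handwheel '[{"dx":0,"dy":-0.15,"dz":-0.005,"wx":0,"wy":0,"wz":0,"claw":0},{"dx":0,"dy":-0.15,"dz":0,"wx":0,"wy":0,"wz":0,"claw":0}]' | sed -n '1,2p;4p'
python3 -m handwheel '[{"dx":0,"dy":-0.15,"dz":0,"wx":0,"wy":0,"wz":0,"claw":0},{"dx":0,"dy":-0.15,"dz":0,"wx":0,"wy":0,"wz":0,"claw":0},{"dx":0,"dy":0,"dz":0,"wx":0,"wy":0,"wz":0,"claw":0}]'| sed -n '1,2p;4p'
```

```text
clock: 15.62
position: [0.5401, 0.1894, 0.1406]
force: [-0.9, -4.3, 14.0]
clock: 16.0
position: [0.5394, 0.1926, 0.1406]
force: [-1.5, -2.7, 14.6]
```

```bash

python3 -m handwheel '[{"dx":0,"dy":-0.25,"dz":0,"wx":0,"wy":0,"wz":0,"claw":0},{"dx":0,"dy":-0.25,"dz":0,"wx":0,"wy":0,"wz":0,"claw":0},{"dx":0,"dy":-0.25,"dz":0,"wx":0,"wy":0,"wz":0,"claw":0},{"dx":0,"dy":-0.25,"dz":0,"wx":0,"wy":0,"wz":0,"claw":0}]'| sed -n '1,2p;4p'
python3 -m handwheel '[{"dx":0,"dy":-0.25,"dz":0,"wx":0,"wy":0,"wz":0,"claw":0},{"dx":0,"dy":-0.25,"dz":0,"wx":0,"wy":0,"wz":0,"claw":0},{"dx":0,"dy":-0.25,"dz":0,"wx":0,"wy":0,"wz":0,"claw":0},{"dx":0,"dy":-0.25,"dz":0,"wx":0,"wy":0,"wz":0,"claw":0}]'| sed -n '1,2p;4p'
```

```text
clock: 16.5
position: [0.537, 0.2021, 0.1406]
force: [-1.8, -3.6, 14.4]
clock: 17.0
position: [0.5346, 0.2118, 0.1406]
force: [-0.8, -3.7, 15.2]
```

```bash

python3 -m handwheel '[{"dx":0,"dy":-0.25,"dz":0,"wx":0,"wy":0,"wz":0,"claw":0},{"dx":0,"dy":-0.25,"dz":0,"wx":0,"wy":0,"wz":0,"claw":0},{"dx":0,"dy":-0.25,"dz":0,"wx":0,"wy":0,"wz":0,"claw":0},{"dx":0,"dy":-0.25,"dz":0,"wx":0,"wy":0,"wz":0,"claw":0}]'| sed -n '1,2p;4p'
python3 -m handwheel '[{"dx":0,"dy":-0.25,"dz":0,"wx":0,"wy":0,"wz":0,"claw":0},{"dx":0,"dy":-0.25,"dz":0,"wx":0,"wy":0,"wz":0,"claw":0},{"dx":0,"dy":-0.25,"dz":0,"wx":0,"wy":0,"wz":0,"claw":0},{"dx":0,"dy":-0.25,"dz":0,"wx":0,"wy":0,"wz":0,"claw":0}]'| sed -n '1,2p;4p'
```

```text
clock: 17.5
position: [0.5322, 0.2216, 0.1406]
force: [-1.6, -3.6, 15.2]
clock: 18.0
position: [0.5298, 0.2313, 0.1406]
force: [-2.2, -4.4, 16.0]
```

```bash

python3 -m handwheel '[{"dx":0,"dy":-0.25,"dz":-0.005,"wx":0,"wy":0,"wz":0,"claw":0},{"dx":0,"dy":-0.25,"dz":0,"wx":0,"wy":0,"wz":0,"claw":0},{"dx":0,"dy":-0.25,"dz":0,"wx":0,"wy":0,"wz":0,"claw":0},{"dx":0,"dy":-0.25,"dz":0,"wx":0,"wy":0,"wz":0,"claw":0}]'| sed -n '1,2p;4p'
python3 -m handwheel '[{"dx":0,"dy":-0.1,"dz":0,"wx":0,"wy":0,"wz":0,"claw":0},{"dx":0,"dy":0,"dz":0,"wx":0,"wy":0,"wz":0,"claw":0}]'| sed -n '1,2p;4p'
```

```text
clock: 18.5
position: [0.5274, 0.241, 0.1406]
force: [-1.4, -3.0, 15.9]
clock: 18.75
position: [0.5271, 0.2422, 0.1406]
force: [-1.5, -2.8, 15.2]
```

```bash

python3 -m handwheel '[{"dx":0,"dy":-0.07,"dz":0,"wx":0,"wy":0,"wz":0,"claw":0},{"dx":0,"dy":0,"dz":0,"wx":0,"wy":0,"wz":0,"claw":0}]'| sed -n '1,2p;4p'
python3 -m handwheel '[{"dx":0,"dy":-0.05,"dz":0,"wx":0,"wy":0,"wz":0,"claw":0},{"dx":0,"dy":0,"dz":0,"wx":0,"wy":0,"wz":0,"claw":0}]'| sed -n '1,2p;4p'
```

```text
clock: 19.0
position: [0.527, 0.2427, 0.1406]
force: [-2.1, -3.2, 16.3]
clock: 19.25
position: [0.5269, 0.2432, 0.1406]
force: [-2.4, -2.0, 15.5]
```

```bash

python3 -m handwheel '[{"dx":0,"dy":-0.05,"dz":0,"wx":0,"wy":0,"wz":0,"claw":0},{"dx":0,"dy":0,"dz":0,"wx":0,"wy":0,"wz":0,"claw":0}]'| sed -n '1,2p;4p'
python3 -m handwheel '[{"dx":0,"dy":-0.03,"dz":0,"wx":0,"wy":0,"wz":0,"claw":0},{"dx":0,"dy":0,"dz":0,"wx":0,"wy":0,"wz":0,"claw":0}]'| sed -n '1,2p;4p'
```

```text
clock: 19.5
position: [0.5268, 0.2435, 0.1406]
force: [-1.8, -3.8, 15.5]
clock: 19.75
position: [0.5268, 0.2436, 0.1406]
force: [-0.9, -5.1, 17.1]
```

```bash

python3 -m handwheel '[{"dx":0,"dy":-0.03,"dz":-0.01,"wx":0,"wy":0,"wz":0,"claw":0},{"dx":0,"dy":0,"dz":0,"wx":0,"wy":0,"wz":0,"claw":0}]'| sed -n '1,2p;4p'
python3 -m handwheel '[{"dx":0,"dy":-0.03,"dz":0,"wx":0,"wy":0,"wz":0,"claw":0},{"dx":0,"dy":0,"dz":0,"wx":0,"wy":0,"wz":0,"claw":0}]'| sed -n '1,2p;4p'
```

```text
clock: 20.0
position: [0.5268, 0.2437, 0.1406]
force: [-1.2, -6.1, 14.5]
clock: 20.25
position: [0.5268, 0.2437, 0.1406]
force: [-0.5, -6.7, 15.1]
```

```bash

python3 -m handwheel '[{"dx":0,"dy":0.1,"dz":0,"wx":0,"wy":0,"wz":0,"claw":0},{"dx":0,"dy":0,"dz":0,"wx":0,"wy":0,"wz":0,"claw":0}]'| sed -n '1,2p;4p'
python3 -m handwheel '[{"dx":0,"dy":0,"dz":-0.2,"wx":0,"wy":0,"wz":0,"claw":0},{"dx":0,"dy":0,"dz":-0.3,"wx":0,"wy":0,"wz":0,"claw":0},{"dx":0,"dy":0,"dz":0,"wx":0,"wy":0,"wz":0,"claw":0}]'| sed -n '1,2p;4p'
```

```text
clock: 20.5
position: [0.5268, 0.2434, 0.1406]
force: [-1.5, -3.2, 13.7]
clock: 20.88
position: [0.5266, 0.2435, 0.1452]
force: [0.4, -3.3, 5.7]
```

```bash

python3 -m handwheel '[{"dx":0,"dy":0.04,"dz":-0.1,"wx":0,"wy":0,"wz":0,"claw":0},{"dx":0,"dy":0,"dz":-0.5,"wx":0,"wy":0,"wz":0,"claw":0},{"dx":0,"dy":0,"dz":0,"wx":0,"wy":0,"wz":0,"claw":0}]'| sed -n '1,2p;4p'
python3 -m handwheel '[{"dx":0,"dy":0,"dz":-1,"wx":0,"wy":0,"wz":0,"claw":0},{"dx":0,"dy":0,"dz":-2.5,"wx":0,"wy":0,"wz":0,"claw":0},{"dx":0,"dy":0,"dz":-2,"wx":0,"wy":0,"wz":0,"claw":0},{"dx":0,"dy":0,"dz":0,"wx":0,"wy":0,"wz":0,"claw":0}]'
python3 -c "
from h import *
to(.4864,-.2175,.20,.24)
f=optics.grab_frame('top');S=optics.grab_frame('scene')
P=np.zeros((480,800,3),np.uint8)
P[:,:400]=cv2.resize(f['frame'][130:250,190:290],None,fx=4,fy=4,interpolation=2)
P[:,400:]=cv2.resize(S['frame'][100:220,230:330],None,fx=4,fy=4,interpolation=2)
cv2.imwrite('pics/f.png',P)"
```

```text
clock: 21.25
position: [0.5265, 0.2436, 0.1512]
force: [0.2, 0.1, -0.6]
clock: 21.75
position: [0.5269, 0.2438, 0.2076]
tool_rot: [3.14, -0.005, 0.24]
force: [0.9, -0.1, -0.4]
grip_width: 0.0129
finger_force: 97.7
t 21.75 pos [0.5269 0.2438 0.2076] rot [ 3.1403 -0.0055  0.2397] F [ 0.92 -0.11 -0.43] w 0.0129
cm in goal axes [-14.9   43.85   0.76] rotvec [ 0.0013 -0.0055 -0.0003]
```

View pics/f.png

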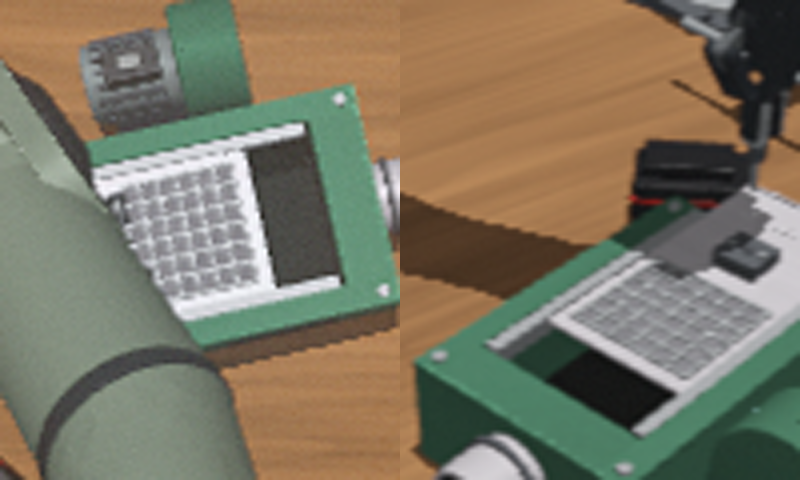

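The slide is out and well past the catch, with the frame gap visible at (295,220). Now I'll carry the punch back.

```bash

python3 -m handwheel '[{"dx":-1.65,"dy":4.87,"dz":0,"wx":0,"wy":0,"wz":0,"claw":0},{"dx":-1.65,"dy":4.87,"dz":0,"wx":0,"wy":0,"wz":0,"claw":0},{"dx":-1.65,"dy":4.87,"dz":0,"wx":0,"wy":0,"wz":0,"claw":0},{"dx":-1.65,"dy":4.87,"dz":0,"wx":0,"wy":0,"wz":0,"claw":0},{"dx":-1.65,"dy":4.87,"dz":0,"wx":0,"wy":0,"wz":0,"claw":0},{"dx":-1.65,"dy":4.87,"dz":0,"wx":0,"wy":0,"wz":0,"claw":0},{"dx":-1.65,"dy":4.87,"dz":0,"wx":0,"wy":0,"wz":0,"claw":0},{"dx":-1.65,"dy":4.87,"dz":0,"wx":0,"wy":0,"wz":0,"claw":0}]' >/dev/null
python3 -m handwheel '[{"dx":-1.65,"dy":4.87,"dz":0,"wx":0,"wy":-0.004,"wz":0,"claw":0},{"dx":0,"dy":0,"dz":0,"wx":0,"wy":0,"wz":0,"claw":0},{"dx":0,"dy":0,"dz":0,"wx":0,"wy":0,"wz":0,"claw":0},{"dx":0,"dy":0,"dz":0,"wx":0,"wy":0,"wz":0,"claw":0}]' 
python3 -c "
from h import *
to(.487,-.2177,.11,.24)"
```

```text
clock: 23.35
position: [0.4863, -0.2164, 0.2061]
tool_rot: [3.14, 0.001, 0.241]
force: [0.3, -0.2, -0.3]
grip_width: 0.0125
finger_force: 97.9
t 23.35 pos [ 0.4863 -0.2164  0.2061] rot [3.1403e+00 1.3000e-03 2.4140e-01] F [ 0.31 -0.22 -0.26] w 0.0125
cm in goal axes [0.037 0.144 9.614] rotvec [0.0013 0.0013 0.0014]
```

```bash

python3 -m handwheel '[{"dx":0.04,"dy":0.14,"dz":4,"wx":0,"wy":0,"wz":0,"claw":0},{"dx":0,"dy":0,"dz":4,"wx":0,"wy":0,"wz":0,"claw":0},{"dx":0,"dy":0,"dz":1,"wx":0,"wy":0,"wz":0,"claw":0},{"dx":0,"dy":0,"dz":0,"wx":0,"wy":0,"wz":0,"claw":0},{"dx":0,"dy":0,"dz":0,"wx":0,"wy":0,"wz":0,"claw":0}]' 
python3 -c "
from h import *
to(.487,-.2177,.099,.24)"
```

```text
clock: 23.98
position: [0.4876, -0.2191, 0.1178]
tool_rot: [3.139, -0.001, 0.24]
force: [-1.0, -0.4, -1.2]
grip_width: 0.0127
finger_force: 97.8
t 23.98 pos [ 0.4876 -0.2191  0.1178] rot [ 3.1386e+00 -6.0000e-04  2.4000e-01] F [-1.01 -0.36 -1.2 ] w 0.0127
cm in goal axes [-0.026 -0.154  1.882] rotvec [ 0.003  -0.0006 -0.    ]
```

```bash

python3 -m handwheel '[{"dx":-0.02,"dy":-0.13,"dz":0,"wx":0,"wy":0,"wz":0,"claw":0},{"dx":0,"dy":0,"dz":1.3,"wx":0,"wy":0,"wz":0,"claw":0},{"dx":0,"dy":0,"dz":0,"wx":0,"wy":0,"wz":0,"claw":0},{"dx":0,"dy":0,"dz":0,"wx":0,"wy":0,"wz":0,"claw":0}]' | sed -n '1,4p'
python3 -m handwheel '[{"dx":0,"dy":0,"dz":0.3,"wx":0,"wy":0,"wz":0,"claw":0},{"dx":0,"dy":0,"dz":0.3,"wx":0,"wy":0,"wz":0,"claw":0},{"dx":0,"dy":0,"dz":0,"wx":0,"wy":0,"wz":0,"claw":0}]'| sed -n '1,4p'
python3 -m handwheel '[{"dx":0,"dy":0,"dz":0.2,"wx":0,"wy":0,"wz":0,"claw":0},{"dx":0,"dy":0,"dz":0.2,"wx":0,"wy":0,"wz":0,"claw":0},{"dx":0,"dy":0,"dz":0,"wx":0,"wy":0,"wz":0,"claw":0}]'| sed -n '1,4p'
```

```text
clock: 24.48
position: [0.4862, -0.2179, 0.1033]
tool_rot: [3.14, 0.001, 0.24]
force: [-0.2, 0.7, -1.2]
clock: 24.85
position: [0.4862, -0.2178, 0.0972]
tool_rot: [3.14, 0.001, 0.24]
force: [-0.1, 0.5, -1.8]
clock: 25.22
position: [0.4864, -0.2179, 0.0933]
tool_rot: [3.14, 0.001, 0.24]
force: [0.2, 0.2, -0.5]
```

```bash

python3 -m handwheel '[{"dx":0,"dy":0,"dz":0.3,"wx":0,"wy":0,"wz":0,"claw":0},{"dx":0,"dy":0,"dz":0.3,"wx":0,"wy":0,"wz":0,"claw":0},{"dx":0,"dy":0,"dz":0,"wx":0,"wy":0,"wz":0,"claw":0}]'| sed -n '1,4p'
python3 -m handwheel '[{"dx":0,"dy":0,"dz":0.4,"wx":0,"wy":0,"wz":0,"claw":0},{"dx":0,"dy":0,"dz":0.4,"wx":0,"wy":0,"wz":0,"claw":0},{"dx":0,"dy":0,"dz":0,"wx":0,"wy":0,"wz":0,"claw":0}]'| sed -n '1,4p'
```

```text
clock: 25.6
position: [0.4866, -0.218, 0.0872]
tool_rot: [3.139, 0.001, 0.24]
force: [3.5, -1.8, -3.9]
clock: 25.98
position: [0.4864, -0.218, 0.079]
tool_rot: [3.14, 0.001, 0.24]
force: [5.9, -2.3, -4.7]
```

```bash

python3 -m handwheel '[{"dx":0.09,"dy":0.05,"dz":0,"wx":0,"wy":0,"wz":0,"claw":0},{"dx":0,"dy":0,"dz":0,"wx":0,"wy":0,"wz":0,"claw":0}]'| sed -n '1,4p'
python3 -m handwheel '[{"dx":0,"dy":0,"dz":0.3,"wx":0,"wy":0,"wz":0,"claw":0},{"dx":0,"dy":0,"dz":0.3,"wx":0,"wy":0,"wz":0,"claw":0},{"dx":0,"dy":0,"dz":0,"wx":0,"wy":0,"wz":0,"claw":0}]'| sed -n '1,4p'
```

```text
clock: 26.22
position: [0.4869, -0.2181, 0.0792]
tool_rot: [3.14, 0.002, 0.24]
force: [1.0, -0.2, -2.7]
clock: 26.6
position: [0.4871, -0.2181, 0.0731]
tool_rot: [3.14, 0.002, 0.24]
force: [-0.7, -0.0, -0.3]
```

```bash

python3 -m handwheel '[{"dx":0.02,"dy":0,"dz":0.4,"wx":0,"wy":0,"wz":0,"claw":0},{"dx":0,"dy":0,"dz":0.1,"wx":0,"wy":0,"wz":0,"claw":0},{"dx":0,"dy":0,"dz":0,"wx":0,"wy":0,"wz":0,"claw":0}]'| sed -n '1,4p'
python3 -m handwheel '[{"dx":0,"dy":0,"dz":0.08,"wx":0,"wy":0,"wz":0,"claw":0},{"dx":0,"dy":0,"dz":0,"wx":0,"wy":0,"wz":0,"claw":0}]'| sed -n '1,4p'
```

```text
clock: 26.98
position: [0.4874, -0.2181, 0.0683]
tool_rot: [3.14, 0.001, 0.24]
force: [0.3, -0.7, -0.2]
clock: 27.22
position: [0.4874, -0.2182, 0.0676]
tool_rot: [3.14, 0.001, 0.24]
force: [-0.5, 0.1, -1.5]
```

```bash

python3 -m handwheel '[{"dx":0,"dy":0,"dz":0.07,"wx":0,"wy":0,"wz":0,"claw":0},{"dx":0,"dy":0,"dz":0,"wx":0,"wy":0,"wz":0,"claw":0}]'| sed -n '1,4p'
python3 -m handwheel '[{"dx":0,"dy":0,"dz":0.05,"wx":0,"wy":0,"wz":0,"claw":0},{"dx":0,"dy":0,"dz":0,"wx":0,"wy":0,"wz":0,"claw":0}]'| sed -n '1,4p'
```

```text
clock: 27.48
position: [0.4876, -0.2182, 0.067]
tool_rot: [3.14, 0.001, 0.24]
force: [-0.3, -0.1, 1.5]
clock: 27.72
position: [0.4877, -0.2182, 0.0669]
tool_rot: [3.139, 0.001, 0.24]
force: [-1.5, 1.1, 9.5]
```

The shoulder is seated. I'll release with a moderate opening, then retreat.

```bash

python3 -m handwheel '[{"dx":0,"dy":0,"dz":0,"wx":0,"wy":0,"wz":0,"claw":20},{"dx":0,"dy":0,"dz":0,"wx":0,"wy":0,"wz":0,"claw":30},{"dx":0,"dy":0,"dz":0,"wx":0,"wy":0,"wz":0,"claw":55},{"dx":0,"dy":0,"dz":0,"wx":0,"wy":0,"wz":0,"claw":55},{"dx":0,"dy":0,"dz":0,"wx":0,"wy":0,"wz":0,"claw":55}]' 20
python3 -m handwheel '[{"dx":0,"dy":0,"dz":-2,"wx":0,"wy":0,"wz":0,"claw":55},{"dx":0,"dy":0,"dz":-4,"wx":0,"wy":0,"wz":0,"claw":55},{"dx":0,"dy":0,"dz":-5,"wx":0,"wy":0,"wz":0,"claw":55},{"dx":0,"dy":0,"dz":-5,"wx":0,"wy":0,"wz":0,"claw":55},{"dx":-4,"dy":3.55,"dz":0,"wx":0,"wy":0,"wz":0,"claw":55},{"dx":-4,"dy":3.55,"dz":0,"wx":0,"wy":0,"wz":0,"claw":55},{"dx":-4,"dy":3.55,"dz":0,"wx":0,"wy":0,"wz":0,"claw":55},{"dx":-4,"dy":3.55,"dz":0,"wx":0,"wy":0,"wz":0,"claw":55}]'
python3 -m handwheel '[{"dx":-4,"dy":3.55,"dz":0,"wx":0,"wy":0,"wz":0,"claw":55},{"dx":-4,"dy":3.55,"dz":0,"wx":0,"wy":0,"wz":0,"claw":55},{"dx":0,"dy":0,"dz":0,"wx":0,"wy":0,"wz":0,"claw":55}]'
python3 -c "
from h import *
f=optics.grab_frame('top');S=optics.grab_frame('scene')
P=np.zeros((560,800,3),np.uint8)
P[:,:520]=cv2.resize(S['frame'][135:275,140:270],None,fx=4,fy=4,interpolation=2)
P[:400,520:]=cv2.resize(f['frame'][130:230,185:255],None,fx=4,fy=4,interpolation=2)
cv2.imwrite('pics/g.png',P);cv2.imwrite('pics/s_end.png',S['frame'])
r=lambda x,y,s,a,b:np.array([(x+.5)/s-.5+a,(y+.5)/s-.5+b])
print(proj(S,[.5265,.2435,.106]))"
```

```text
clock: 28.35
position: [0.4875, -0.2182, 0.0664]
tool_rot: [3.14, 0.001, 0.24]
force: [-0.4, 0.6, -0.3]
grip_width: 0.047
finger_force: 0.0
clock: 29.35
position: [0.3648, -0.395, 0.2271]
tool_rot: [3.139, 0.001, 0.24]
force: [0.4, -0.7, -0.3]
grip_width: 0.0472
finger_force: 0.0
clock: 29.72
position: [0.3017, -0.4847, 0.2269]
tool_rot: [3.139, 0.002, 0.234]
force: [0.0, 0.4, -0.6]
grip_width: 0.0467
finger_force: 0.0
[316.75973313 162.59180839]
```

View pics/g.png

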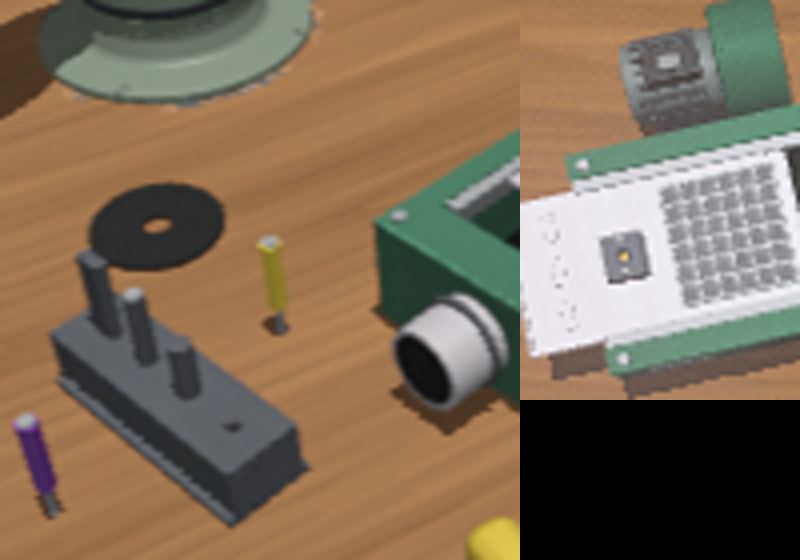

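The punch stands upright in its hole (135,295), the slide is out (button at 624,257), and the other tools are unmoved.

```bash
python3 -c "
from workcell import job_done
print(job_done())"
```

```text
the job is handed in; nothing more can be done
None
```

The job is handed in: the filter slide is out at its stop and past its catch, the pin punch is back in its rack hole, and the peak press on the latch was about 18 N against the 25 N limit.

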